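# Tip open the flush cover of a watering base and renew its clay wick

### The arm

A 7-joint arm with a two-finger parallel gripper is mounted at the origin on the work surface. World frame = base frame: x ahead of the robot, y to its left, z up, the work surface at z = 0. Lengths are in m, angles in rad, forces in N, time in s.
With the tool pointing down it reaches from about 0.35 to 0.9 m from the base axis. Payload 19.9 kg.
Tool frame: the origin (TCP) lies between the finger pads; the fingertips stand 19 mm ahead of it and the grasp point (between the pads) is the TCP; z points along the fingers, y is the direction in which the jaws open and shut (so a half turn about z gives the same grasp; the last joint's range is limited). The gripper opens to 94 mm and grips with 3 to 60 N. Pads are 16 mm wide; open, the fingers measure 119 mm over their backs; the gripper's body (75 mm by 177 mm) begins 78 mm behind the grasp point.
Start: joints at [-1.319, 0.417, -0.01, 1.614, 0.005, 1.111, -0.053], TCP at [0.18, 0.598, 0.224] pointing down, gripper open.
Joint ranges: [-2.81, 2.81], [-0.39, 2.02], [-1.27, 1.25], [0.06, 2.57], [-1.19, 4.33], [0.19, 2], [-2.82, 2.82]. Speed limits (rad/s): [1.89, 1.89, 2.39, 2.39, 3.01, 3.01, 3.01].

### API

Orientations are given as a 3x3 rotation matrix whose columns are the frame's x, y, z axes.
In Python, from rig import robot gives the robot as it stands. Calls block until the motion is done:
- robot.move_ptp(position, orientation): joint-space move of the TCP to a pose.
- robot.move_linear(position, velocity=0.15, frame=None, threshold=None): straight line of the TCP; frame=None keeps the orientation; velocity is the mean speed in m/s. With threshold (N) it stops when the force on the tool has changed by that much, and returns True; else False.
- robot.goto_joints(angles): joint-space move.
- robot.gripper_to(opening): finger opening in m; the grip force is fixed at half the most; returns when the fingers have stopped.
- robot.pause(seconds).
- robot.ik(position, orientation): joint angles nearest the present ones, or None.
- robot.get_state(): the state.
- robot.grab_frame(name): name is "side" or "top" or "wrist"; returns the picture (400x640x3 uint8, red, green, blue); there is no depth.
- robot.camera_info(name): a dict with "fx", "fy", "cx", "cy" (pixels), "rvec" (rotation vector, rad) and "tvec" (3), from world to camera coordinates, as OpenCV has them. Camera axes: x right, y down, z forward; pixel columns grow to the right and rows downward; lengths in m; the calibration is good to about 2 mm. A picture is of the moment at which its call begins: read the wrist's pose just before it. camera_info takes no time and is no camera call; for the wrist camera it gives the pose at the moment of the call.
A pose or a line that the arm cannot do raises robot.PlanningError and nothing moves.
- robot.sign_off(): hands the job in, once; it reports no verdict.
The state is a dict: "time": time; "qpos": joint angles; "joint_vel": joint speeds; "effort": joint torques, N m; "ee_pos": TCP position; "tool_rot": TCP orientation; "force": force on the tool from outside, world axes, zero at the start; "moment": the same for the moment, N m; "opening": finger opening in m.
Only numpy, scipy, OpenCV 4.12 (cv2) and the standard library are available. Lean on these libraries where they do the work, as an engineer would, in place of code of your own. Each camera call takes 0.05 s, during which the arm holds its last target. There are 200 camera calls.

### The job

Renew the clay wick in the watering base: press down the stepped end of the flush cover with the round steel vent so that its other end tips up, take hold of that raised end, lift the cover out and lower it into the middle of the orange saucer, ribs down, letting go only once it is down and leaving it lying level. Then lower the clay wick into the compartment this uncovered, still holding it until it is down, and leave it standing upright on the compartment's floor. Leave the plain cover shut, and do not shift or knock over anything else.

Things in the scene. Friction and masses are not known exactly. Their poses are not given: they have to be found in the camera images.
- vent_cover: White plastic cover to open, flush in one compartment at the start, 120 (x) by 58 (y) by 28 mm high, 0.15 to 0.31 kg, with a flush round steel vent 30 mm across centred at x = -12. Origin: centre, at foot level; z up, +x to the stepped end. Slab 8 mm thick on two cross ribs 20 mm high, 50 mm wide, at x = -53 to -47 and -9 to -3 mm: the stepped half overhangs.
- step (a point): Middle of the vented cover's stepped end (its x = +54, z = +25 mm): a ledge 12 mm long (x = +48 to +60), 5 mm thick, its top 3 mm below the slab's. Pressing here (under 2 N) rocks the cover over its foot at x = -3; past about 10 degrees it goes on by itself to 17.5 degrees and stays tipped, here or on any flat floor, until the other end is brought down.
- rise (a point): Point in the vented cover's slab near the end that tips up (its x = -50, y = 0, z = +24 mm), 10 mm from that end, midway between the slab's side edges (58 mm apart). With the cover tipped, the end's underside is about 8 mm and its top about 16 mm above the base's top face, so the side edges can be gripped from above.
- plain_cover: The other cover: same shape and size and same axes, no vent; it lies in the other compartment, turned end for end. Leave it shut. Its origin is as for the vented cover.
- base: Fixed grey watering base, 160 (x) by 180 (y) by 36 mm high, at any yaw; origin: centre of its underside. Two compartments centred at its x = 0, y = +45 and -45 mm, each 132 (x) by 64 (y) mm, 28 mm deep, flat floor 8 mm above the origin. Covers' tops are flush with its top face, gaps 6 mm at the ends, 3 mm at the sides. Which cover is where varies.
- saucer: Orange round silicone saucer, loose, 180 mm across the rim, 16 mm high; flat inner floor about 77 mm in radius, 4 mm above its origin (centre of its underside). It lies on the table to one side of the base.
- wick: Terracotta wick: a solid upright cylinder 32 mm in diameter, 58 mm high; origin: centre of its underside. 0.08 kg. Stands on the cork mat.
- mat: Fixed cork mat 180 (x) by 150 (y) by 4 mm, origin: centre of its underside; to the other side of the base from the saucer. The wick, thumb pot and spool stand on it in any order, about 8 cm apart.
- thumb_pot: Small open terracotta pot, 40 mm across the rim, 40 mm high, on the mat; origin: centre of its underside. Leave it.
- spool: Twine spool, upright, 38 mm across, 38 mm high, on the mat; origin: centre of its underside. Leave it.
- pot: Grey pot, 96 mm across, 85 mm high, beyond the base; origin: centre of its underside. Leave it.
- dome: Clear plastic humidity dome, 124 mm across, about 102 mm high with its knob, beyond the base; origin: centre of its underside. Leave it.
- bottle: White upright bottle, 60 mm across, about 150 mm high, beyond the base; origin: centre of its underside. Leave it.
- scoop: Steel scoop lying flat at the far left of the table, 25 mm high; blade 46 mm wide from its x = +12 to +98 mm, round handle from x = -103 to +12; origin under the blade's rear end. Leave it.
Mind the look-alikes: they are no part of the job. There is more than one size of the base; the one meant has the size given above.

How it is judged:
On the way, in this order (a step that is already met when the one before it is completed fails the run):
1. the vented cover stands tipped in its compartment (angle between vent_cover's own z axis and vertical above 0.22 rad and distance of vent_cover from where it was at the start of the episode below 0.025 m), for 0.2 s.
2. the vented cover, still held, has been lowered into the saucer (contact force between the fingers and vent_cover above 0.5 N and horizontal distance between vent_cover and saucer below 0.035 m and height (world z) of vent_cover below 0.04 m), for 0.05 s.
3. the vented cover lies level in the middle of the saucer, released (horizontal distance between vent_cover and saucer below 0.03 m and angle between vent_cover's own z axis and vertical below 0.1 rad and height (world z) of vent_cover below 0.014 m and linear speed of vent_cover below 0.02 m/s and contact force between the fingers and vent_cover below 0.05 N), for 0.2 s.
4. the wick, still held, has been lowered into the compartment (x of wick in the frame of base between -0.06 and 0.06 m and y of wick in the frame of base between -0.075 and 0.075 m and contact force between the fingers and wick above 0.3 N and z of wick in the frame of base below 0.022 m), for 0.05 s.
At the end, for the whole second after the job is handed in: Vented cover at rest in the saucer, right way up, level within 0.1 rad, within 30 mm of its centre and 10 mm of its floor; wick upright within 0.1 rad on the floor (5 mm) of the uncovered compartment; plain cover shut within 10 mm; all at rest (horizontal distance between vent_cover and saucer below 0.03 m and angle between each of vent_cover, wick's own z axis and vertical below 0.1 rad and height (world z) of vent_cover below 0.014 m and linear speed of each of vent_cover, wick below 0.02 m/s and x of wick in the frame of base between -0.06 and 0.06 m and y of wick in the frame of base between -0.075 and 0.075 m and z of wick in the frame of base below 0.013 m and angle between plain_cover's own z axis and vertical below 0.05 rad and distance of plain_cover from where it was at the start of the episode below 0.01 m); the robot touches nothing.
It fails at once if the plain cover is tipped (over 0.12 rad) or shifted by over 10 mm (angle between plain_cover's own z axis and vertical above 0.12 rad or distance of plain_cover from where it was at the start of the episode above 0.01 m).
It fails at once if the saucer is shifted by over 30 mm (distance of saucer from where it was at the start of the episode above 0.03 m).
It fails at once if the pot, dome or bottle is shifted by over 30 mm or knocked over (distance of any of pot, dome, bottle from where it was at the start of the episode above 0.03 m or angle between any of pot, dome, bottle's own z axis and vertical above 0.4 rad).
It fails at once if the thumb pot or the spool is shifted by over 25 mm or knocked over (distance of any of thumb_pot, spool from where it was at the start of the episode above 0.025 m or angle between any of thumb_pot, spool's own z axis and vertical above 0.4 rad).
It fails at once if the scoop is shifted by over 30 mm (distance of scoop from where it was at the start of the episode above 0.03 m or angle between scoop's own z axis and vertical above 0.4 rad).
It also fails if it takes over 69 s, if anything falls off the work surface, if the arm or the gripper's body presses on something with over 40 N, if the wrist force passes 120 N, or if a joint passes its speed limit or range.

## Working session

There is one attempt and no reset: what is moved stays moved. The work goes in short steps, each a Python script; the robot and the scene stay as the last script left them, time stands still between calls to the robot, and variables do not carry over. Pictures are saved under pics/ and viewed, about 8 in all and at most 12, crops included, and the job is handed in when it is done.

```bash
ls; mkdir -p pics; python3 - <<'E'
from rig import robot
import cv2
for n in ("top","side"):
    im=robot.grab_frame(n); cv2.imwrite(f"pics/{n}0.png",im[...,::-1]); c=robot.camera_info(n); print(n,c)
print(robot.get_state()["time"])
E
```

```text
pics
top {'fx': 447.345690742423, 'fy': 447.345690742423, 'cx': 323.43086524023346, 'cy': 190.41567090734608, 'rvec': array([ 2.13769962, -2.15445764,  0.13036103]), 'tvec': array([0.06291835, 0.5551428 , 1.21575732])}
side {'fx': 489.133680703155, 'fy': 489.133680703155, 'cx': 320.8219601636105, 'cy': 203.85690859206005, 'rvec': array([ 2.1018372 , -0.68234498,  0.36288745]), 'tvec': array([-0.42896551,  0.24547939,  1.06739652])}
0.1
```

View pics/top0.png

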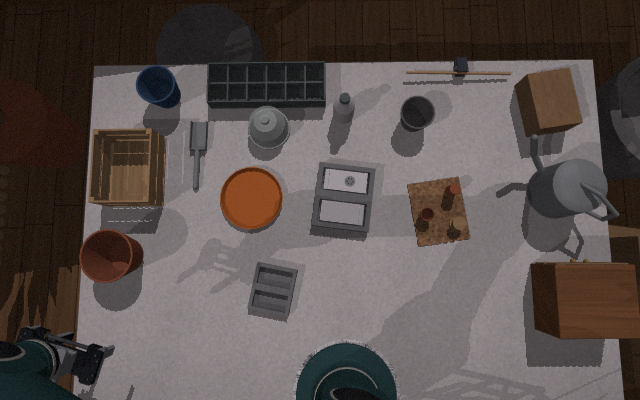

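View pics/side0.png

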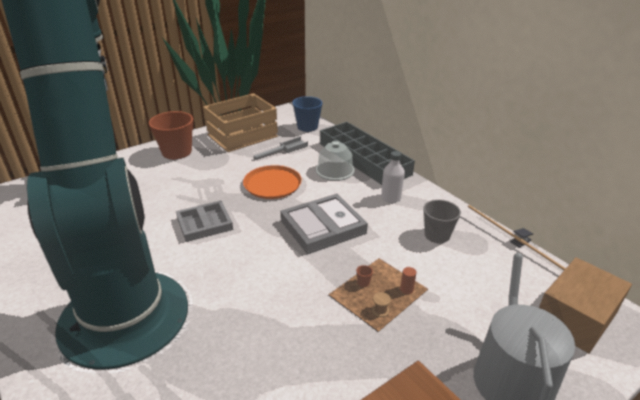

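Top view: the base centre is near px (343,200). The vented cover is the far one at (346,180), with its vent at (350,181), so its stepped end should point image-left. The saucer is at (251,198). The wick is the taller red one at about (453,190), at (408,278) in the side view. The small grey base at (273,290) is a decoy.

```bash
cat > h.py <<'E'
import numpy as np, cv2
from rig import robot
def grab(n, save=None):
    c=robot.camera_info(n); im=robot.grab_frame(n)[...,::-1].copy()
    if save: cv2.imwrite(f"pics/{save}.png",im)
    return im,c
def ray(c,uv,z):
    "pixel -> world point(s) on plane z"
    R=cv2.Rodrigues(c["rvec"])[0]; t=c["tvec"]; o=-R.T@t
    uv=np.atleast_2d(np.float64(uv))
    d=np.c_[(uv[:,0]-c["cx"])/c["fx"],(uv[:,1]-c["cy"])/c["fy"],np.ones(len(uv))]@R
    return o+d*((z-o[2])/d[:,2])[:,None]
def proj(c,P):
    K=np.array([[c["fx"],0,c["cx"]],[0,c["fy"],c["cy"]],[0,0,1]])
    return cv2.projectPoints(np.float64(P).reshape(-1,1,3),c["rvec"],c["tvec"],K,None)[0].reshape(-1,2)
def blobs(m,amin):
    n,l,s,ce=cv2.connectedComponentsWithStats(m.astype(np.uint8))
    return [(l==i,s[i],ce[i]) for i in range(1,n) if s[i][4]>=amin]
def down(yaw):
    "tool pointing down, tool x at yaw (tool y = yaw-90)"
    c,s=np.cos(yaw),np.sin(yaw)
    return np.array([[c,s,0],[s,-c,0],[0,0,-1.]])
E
python3 - <<'E'
from h import *
np.set_printoptions(precision=4,suppress=True)
im=cv2.imread("pics/top0.png"); c=robot.camera_info("top")
hsv=cv2.cvtColor(im,cv2.COLOR_BGR2HSV)
sub=np.zeros(im.shape[:2],bool); sub[155:245,305:380]=1
white=sub&(hsv[...,2]>150)&(hsv[...,1]<40)
for m,s,ce in blobs(white,150):
    r=cv2.minAreaRect(np.argwhere(m)[:,::-1].astype(np.float32)); b=cv2.boxPoints(r); w=ray(c,b,.036)
    print("white",s,ce,w[:,:2].tolist(),np.linalg.norm(np.diff(w,axis=0),axis=1),w.mean(0))
o=(hsv[...,0]<14)&(hsv[...,1]>200)&(hsv[...,2]>120); 
for m,s,ce in blobs(o,1000):
    (u,v),r=cv2.minEnclosingCircle(np.argwhere(m)[:,::-1].astype(np.float32)); print("saucer",s,ray(c,[(u,v),(u+r,v),(u,v+r)],.016))
for n,uv,z in [("wicktop",(455,187),.062),("tpot",(428,213),.044),("spool",(457,223),.042),("bottle",(345,98),.15),("pot",(417,112),.085),("dome",(266,117),.1),("vent",(350,181),.036),("mat",(438,211),.004)]: print(n,ray(c,uv,z))
w=robot.camera_info("wrist"); R=cv2.Rodrigues(w["rvec"])[0]; s=robot.get_state()
print("wristcam in tool",s["tool_rot"].T@(-R.T@w["tvec"]-s["ee_pos"]), s["tool_rot"].T@R.T, w["fx"]); print(s["tool_rot"],s["ee_pos"])
cv2.imwrite("pics/crop1.png",cv2.resize(im[150:255,300:480],None,fx=4,fy=4,interpolation=cv2.INTER_CUBIC))
E
```

```text
white [324 169  44  24 682] [345.0425 180.368 ] [[0.5633724558804216, 0.05852349434640969], [0.6185842880664991, 0.05170165620566272], [0.6035262922998876, -0.06503329273432827], [0.548550439390724, -0.05755740812808867]] [0.0556 0.1177 0.0555] [ 0.5835 -0.0031  0.036 ]
wicktop [[ 0.5586 -0.3022  0.062 ]]
tpot [[ 0.4893 -0.2297  0.044 ]]
spool [[ 0.4613 -0.3087  0.042 ]]
bottle [[ 0.7843 -0.001   0.15  ]]
pot [[ 0.7648 -0.2011  0.085 ]]
dome [[0.7505 0.213  0.1   ]]
vent [[ 0.5819 -0.0163  0.036 ]]
mat [[ 0.4981 -0.2672  0.004 ]]
wristcam in tool [ 0.0828  0.0002 -0.16  ] [[-0.0009 -0.9578 -0.2874]
 [ 1.     -0.001   0.0002]
 [-0.0005 -0.2874  0.9578]] 278.34141609467196
[[-0.9575  0.2886 -0.0003]
 [ 0.2886  0.9575 -0.0011]
 [-0.0001 -0.0011 -1.    ]] [0.1803 0.5981 0.2239]
```

View pics/crop1.png

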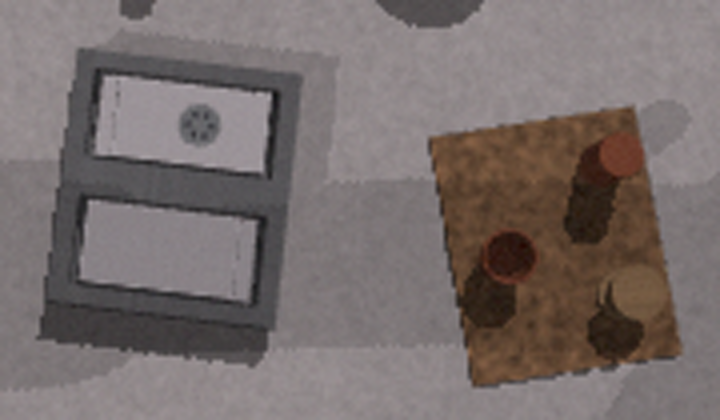

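The crop confirms the vented cover is the far one, with its ledge line at the left (+y) end (crop px (118,100)). The wick top is at crop (620,155). I'll look from above with the wrist camera and fix the saucer mask.

```bash
python3 - <<'E'
from h import *
np.set_printoptions(precision=4,suppress=True)
im=cv2.imread("pics/top0.png"); c=robot.camera_info("top")
hsv=cv2.cvtColor(im,cv2.COLOR_BGR2HSV)
print(hsv[198,251])
o=(hsv[...,0]<14)&(hsv[...,1]>170)&(hsv[...,2]>110); o[:,300:]=0;o[:,:210]=0
for m,s,ce in blobs(o,1000):
    (u,v),r=cv2.minEnclosingCircle(np.argwhere(m)[:,::-1].astype(np.float32)); print("saucer",s,ray(c,[(u,v),(u+r,v),(u,v+r)],.016))
y=np.radians(82.7)
for k in (0,np.pi):
    q=robot.ik([.58,0,.2],down(y+k)); print(k,q)
q0=robot.get_state()["qpos"]
k=min((0,np.pi),key=lambda k: 9 if robot.ik([.58,0,.2],down(y+k)) is None else abs(robot.ik([.58,0,.2],down(y+k))[6])); print("k",k)
robot.move_ptp([.58,0,.2],down(y+k)); robot.move_linear([.58,0,.13])
im,c=grab("wrist","w1"); print(robot.get_state()["time"],robot.get_state()["qpos"])
E
```

```text
[ 11 191 143]
saucer [ 222  171   58   58 2558] [[0.5342 0.2676 0.016 ]
 [0.5335 0.1827 0.016 ]
 [0.4496 0.2664 0.016 ]]
0 [-0.5783  0.4304  0.6814  1.7723 -0.3082  1.0479  0.0871]
3.141592653589793 [ 0.7327  0.5931 -1.0838  1.7288  0.5659  1.1715  2.5023]
k 0
3.3167 [-0.5375  0.5163  0.6351  1.828  -0.3774  0.9191  0.1407]
```

View pics/w1.png

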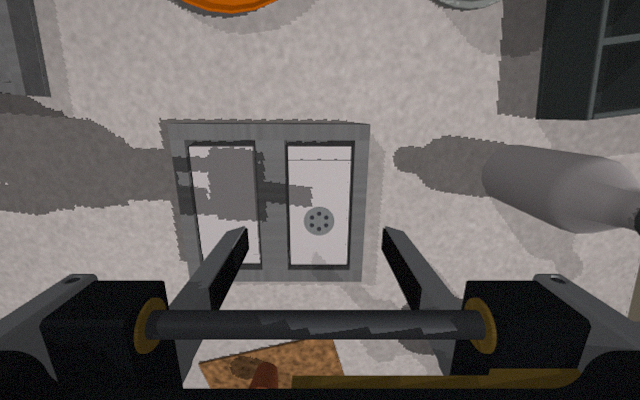

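Wrist view: the vented cover spans u 286–352, v 147–268, with the ledge line at v≈160 (top end, +y) and the vent at (319,221). Next I'll measure it precisely and press.

```bash
python3 - <<'E'
from h import *
np.set_printoptions(precision=4,suppress=True)
im=cv2.imread("pics/w1.png"); c=robot.camera_info("wrist"); hsv=cv2.cvtColor(im,cv2.COLOR_BGR2HSV)
m=(hsv[...,2]>120)&(hsv[...,1]<40); s=np.zeros_like(m); s[135:280,272:362]=1
for b,st,ce in blobs(m&s,500):
    r=cv2.minAreaRect(np.argwhere(b)[:,::-1].astype(np.float32)); bp=cv2.boxPoints(r); w=ray(c,bp,.036)
    print(st,bp,w[:,:2],np.linalg.norm(np.diff(w,axis=0),axis=1),w.mean(0))
    d=w[np.argmax(w[:,1])]-w; 
d=(hsv[...,2]<125); s[:]=0; s[203:240,300:338]=1
for b,st,ce in blobs(d&s,100): print("vent",st,ray(c,ce,.036))
# base outline
g=(hsv[...,2]>60)&(hsv[...,2]<120)
print("base corners", ray(c,[(162,122),(369,125),(362,281),(190,281)],.036)[:,:2])
print("vent edges row/col", hsv[215,275:365,2], hsv[135:165,300,2])
E
```

```text
[ 288  146   63  119 6001] [[288. 146.]
 [350. 146.]
 [350. 264.]
 [288. 264.]] [[ 0.5649  0.0586]
 [ 0.6207  0.0514]
 [ 0.6096 -0.0684]
 [ 0.5463 -0.0601]] [0.0562 0.1203 0.0638] [ 0.5854 -0.0046  0.036 ]
vent [304 207  30  28 630] [[ 0.5836 -0.0166  0.036 ]]
base corners [[ 0.4579  0.0936]
 [ 0.6391  0.0676]
 [ 0.6202 -0.09  ]
 [ 0.4414 -0.0666]]
vent edges row/col [101 101 101 100  99 101 101 102 100 104 106  83  53  33  99 171 180 181
 179 179 178 181 181 179 181 179 177 180 181 169 133 118 119 123 122 107
  94  86 105 117 117 118  99  78  79  94 117 121 119 111 101  88 100 120
 124 119 116 129 166 181 180 183 180 182 182 182 177 179 183 182 178 181
 186 139  65  35  52  95 107 104 103 100 103 106 101 104 105 104 102  98] [105 103 107 105 105  92  45  43  50  43  47 124 187 179 180 178 180 183
 180 179 181 182 181 169 123 142 183 183 181 181]
```

Both estimates agree: the origin is about (0.585,-0.0045), yaw 82.8°, size 120×58. Now press the step.

```bash
cat >> h.py <<'E'
YAW=np.radians(82.8); C0=np.array([.585,-.0043]); ax=np.array([np.cos(YAW),np.sin(YAW)]); ay=np.array([-ax[1],ax[0]])
def cov(x,y=0): return C0+x*ax+y*ay
E
python3 - <<'E'
from h import *
np.set_printoptions(precision=4,suppress=True)
p=cov(.052); R=down(YAW)
robot.gripper_to(0); robot.move_linear([*p,.09],.2,R)
print(robot.get_state()["opening"],robot.get_state()["force"])
hit=robot.move_linear([*p,.039],.03,R,threshold=10)
s=robot.get_state(); print(hit,s["ee_pos"],s["force"])
robot.move_linear([*p,.10],.15,R)
robot.gripper_to(.094); robot.move_linear([*cov(-.05),.12],.2,R)
grab("wrist","w2"); print(robot.get_state()["time"])
E
```

```text
0.00034418235193838973 [-0.2346 -0.7654  0.3316]
True [0.5916 0.0471 0.0408] [-2.944  -0.5165 10.7124]
9.4333
```

View pics/w2.png

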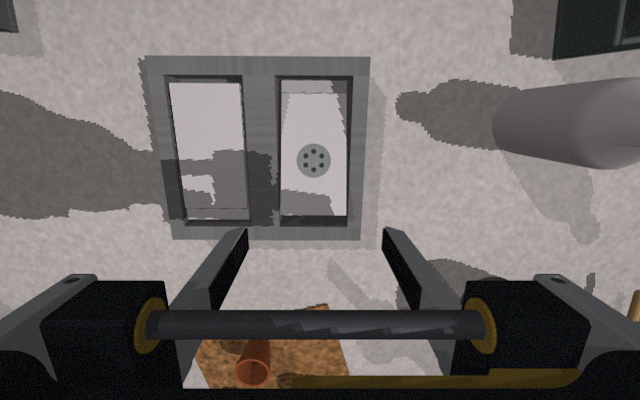

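It looks tipped: the near end has widened and the gap at the stepped end has grown. I'll verify this numerically against the predicted tilted geometry.

```bash
python3 - <<'E'
from h import *
np.set_printoptions(precision=4,suppress=True)
im=cv2.imread("pics/w2.png"); c=robot.camera_info("wrist"); hsv=cv2.cvtColor(im,cv2.COLOR_BGR2HSV)
F=lambda P:(P[:,:2]-C0)@np.c_[ax,ay]
s=np.zeros(im.shape[:2],bool); s[143:178,298:331]=1
for b,st,ce in blobs((hsv[...,2]<140)&s,100): print("vent",st,"expect x -3.2:",F(ray(c,ce,.0374)))
print("row205",hsv[205,270:360,2]); print("row188",hsv[188,270:360,2]);print("row100",hsv[100,270:360,2]); print("col330",hsv[195:240,330,2])
for q in [(330,v) for v in range(212,230,2)]: print(q,F(ray(c,q,.0518)))
print(proj(c,[[*cov(-.0489,y),.0518] for y in(-.029,.029)]), proj(c,[[*cov(-.06,y),.036] for y in(-.029,.029)]))
E
```

```text
vent [298 144  32  33 860] expect x -3.2: [[-0.0029  0.0003]]
row205 [ 63  64  62  59  60  66  62  61  58  42  98 118 123 119 122 119 119 124
 119 123 119 121 119 116 120 119 117 117 115 119 120 121 118 119 119 117
 115 120 118 118 120 120 121 120 121 122 120 120 117 119 117 118 117 116
 120 118 120 121 120 114 174 197 192 190 190 192 188 188 189 192 193 191
 189 189 192 198 114  36  83  92  93  89 105 107 103 101 102 105 108 102]
row188 [ 65  65  55  65  64  59  64  67  48  39  89 185 200 188 182 178 180 179
 174 188 186 191 188 188 191 190 190 192 191 187 188 190 186 189 186 189
 185 187 186 189 190 187 185 188 188 192 190 189 189 189 190 189 189 192
 189 188 186 189 191 188 191 189 187 187 188 189 189 191 189 188 190 187
 188 191 189 195 115  43  52  91 107 113 110 111 112 108 108 108 109 107]
row100 [104 106 106 105 110  84  74  79  58  44  46 111 152 156 157 156 158 157
 179 184 185 185 186 188 183 187 185 187 185 182 186 187 184 185 185 187
 184 185 184 183 185 183 185 185 186 183 183 188 184 186 185 182 182 187
 184 187 185 184 182 183 185 186 184 183 185 184 190 145 115 112 114 116
 114 114 117 116  87  50  49  51  52  45  85 107 107 109 107 106 107 108]
col330 [190 193 189 182 166 139 106 130 161 181 174 149 114 112 115 118 120 112
 122 117  83  45  43  48  48  42  42  44  44  44  50  71 101 109 104 107
 108 107 106 108 108 107 104 105 107]
(330, 212) [[-0.0458 -0.0142]]
(330, 214) [[-0.0477 -0.0142]]
(330, 216) [[-0.0495 -0.0142]]
(330, 218) [[-0.0514 -0.0143]]
(330, 220) [[-0.0533 -0.0143]]
(330, 222) [[-0.0551 -0.0143]]
(330, 224) [[-0.057  -0.0144]]
(330, 226) [[-0.0589 -0.0144]]
(330, 228) [[-0.0608 -0.0144]]
[[346.9562 215.3339]
 [280.3434 215.3081]] [[344.6642 220.6121]
 [282.73   220.59  ]]
```

Tipped as predicted (edge at v≈215.5, vent x −2.9 mm against −3.2 expected). Now grip the raised end and lift.

```bash
python3 - <<'E'
from h import *
np.set_printoptions(precision=4,suppress=True)
R=down(YAW); p=cov(-.042)
robot.move_linear([*p,.08],.15,R)
print(robot.move_linear([*p,.057],.05,R,threshold=8))
robot.gripper_to(.04); s=robot.get_state(); print(s["opening"],s["force"],s["ee_pos"])
robot.move_linear([*p,.075],.04); robot.move_linear([*p,.17],.12)
s=robot.get_state(); print(s["opening"],s["force"],s["moment"],s["time"])
grab("wrist","w3"); grab("side","s3")
a=cv2.imread("pics/w3.png"); b=cv2.imread("pics/s3.png")[90:290,220:480]
cv2.imwrite("pics/c3.png",np.vstack([a[:330],np.pad(cv2.resize(b,None,fx=1.3,fy=1.3),((0,0),(0,640-338),(0,0)))]))
E
```

```text
False
0.05772596708971704 [-0.4214  0.0597  0.2588] [ 0.5797 -0.046   0.057 ]
0.05727976399849837 [-0.1091 -0.6966 -4.1614] [-0.159   0.0686 -0.0033] 12.6667
```

View pics/c3.png

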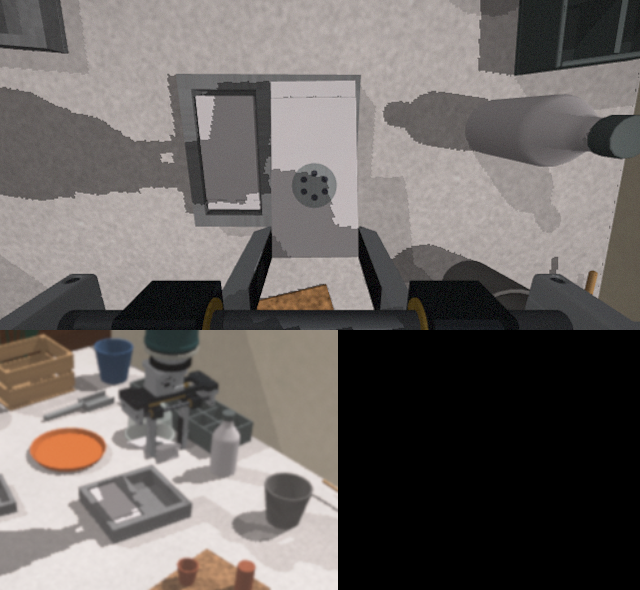

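The cover is held by its end and clear of the base; its end edge is at v≈257, vent (314,185), ledge line v≈97. I'll fit its tilt in the hand and cross-check the saucer centre from the side camera.

```bash
python3 - <<'E'
from h import *
from scipy.optimize import least_squares
np.set_printoptions(precision=4,suppress=True)
c=robot.camera_info("wrist"); s=robot.get_state(); T=s["ee_pos"]
im=cv2.imread("pics/w3.png"); g=cv2.cvtColor(im,cv2.COLOR_BGR2GRAY).astype(int)
print("col345", [(v,g[v,340]) for v in list(range(72,102,2))], "col300",[(v,g[v,300]) for v in range(248,264,2)])
A=np.array([ax[0],ax[1],0]); Z=np.array([0,0,1.])
P=np.array([[-.06,.028],[-.012,.028],[.048,.028],[.06,.025]]); v=np.array([257,185,97,81.])
def wp(p):
    th,x,z=p; x2=P[:,0]*np.cos(th)+P[:,1]*np.sin(th)+x; z2=-P[:,0]*np.sin(th)+P[:,1]*np.cos(th)+z
    return T+x2[:,None]*A+z2[:,None]*Z
f=lambda p: np.r_[proj(c,wp(p))[:,1]-v, (p[2]+.050)*1e3*.3]
r=least_squares(f,[.3,.05,-.05],x_scale=[.1,.01,.01]); print("tilt deg",np.degrees(r.x[0]),r.x,r.fun, T)
th,x,z=r.x  # TCP in cover frame
d=np.array([-x,-z]); print("TCP in cover frame", d[0]*np.cos(th)-d[1]*np.sin(th), d[0]*np.sin(th)+d[1]*np.cos(th))
for n in ("side","top"):
    im=cv2.imread("pics/s3.png" if n=="side" else "pics/top0.png"); cc=robot.camera_info(n); h=cv2.cvtColor(im,cv2.COLOR_BGR2HSV)
    o=(h[...,0]<16)&(h[...,1]>150)&(h[...,2]>80)
    for m,st,ce in blobs(o,800):
        if n=="side" and not(200<ce[0]<330 and 150<ce[1]<210) or n=="top" and not(220<ce[0]<280 and 160<ce[1]<230): continue
        k=np.argwhere(m)[:,::-1].astype(np.int32); w=ray(cc,cv2.convexHull(k).reshape(-1,2),.014)[:,:2].astype(np.float32)
        print(n,st,cv2.minEnclosingCircle(w),w.min(0),w.max(0))
    print(proj(cc,[.534,.268,.016]))
E
```

```text
col345 [(72, np.int64(172)), (74, np.int64(158)), (76, np.int64(106)), (78, np.int64(106)), (80, np.int64(133)), (82, np.int64(180)), (84, np.int64(180)), (86, np.int64(178)), (88, np.int64(178)), (90, np.int64(179)), (92, np.int64(177)), (94, np.int64(180)), (96, np.int64(132)), (98, np.int64(184)), (100, np.int64(179))] col300 [(248, np.int64(117)), (250, np.int64(115)), (252, np.int64(118)), (254, np.int64(116)), (256, np.int64(111)), (258, np.int64(174)), (260, np.int64(169)), (262, np.int64(170))]
tilt deg 18.613126826729236 [ 0.3249  0.0407 -0.0515] [ 0.168   0.0201 -0.3585  0.1957 -0.4388] [ 0.5793 -0.046   0.1692]
TCP in cover frame -0.05499436115378821 0.035781446844351715
side [ 244  167   56   30 1350] ((0.5372201204299927, 0.2630731165409088), 0.0873386561870575) [0.4562 0.1764] [0.6244 0.3495]
[[269.6911 179.9811]]
top [ 220  167   62   62 2922] ((0.540475606918335, 0.26627305150032043), 0.08927752822637558) [0.4532 0.18  ] [0.6288 0.3549]
[[250.09   199.5845]]
```

```bash
cat >> h.py <<'E'
from scipy.spatial.transform import Rotation
S0=np.array([.539,.2655])
def tilted(deg): return Rotation.from_rotvec(-np.radians(deg)*np.r_[ay,0]).as_matrix()@down(YAW)
E
python3 - <<'E'
from h import *
np.set_printoptions(precision=4,suppress=True)
R=tilted(18.2); p=S0-.055*ax
print(p, robot.ik([*p,.16],R), robot.ik([*p,.0395],R))
robot.move_ptp([*p,.16],R); s=robot.get_state(); print(s["opening"],s["ee_pos"],s["time"])
robot.move_linear([*p,.07],.12); robot.pause(.2)
grab("side","s4"); grab("wrist","w4"); print(robot.get_state()["force"])
a=cv2.imread("pics/w4.png"); b=cv2.imread("pics/s4.png")[120:230,180:380]
cv2.imwrite("pics/c4.png",np.vstack([a[:330],np.pad(cv2.resize(b,None,fx=2.4,fy=2.4),((0,0),(0,640-480),(0,0)))]))
E
```

```text
[0.5321 0.2109] [-0.6736  0.3806  0.4905  1.9336 -0.644   0.8631  0.0772] [-0.5374  0.5617  0.3297  1.9896 -0.8239  0.6591  0.284 ]
0.05747161513042198 [0.5328 0.2095 0.1601] 13.7917
[ 1.1031 -0.4027 -2.8123]
```

View pics/c4.png

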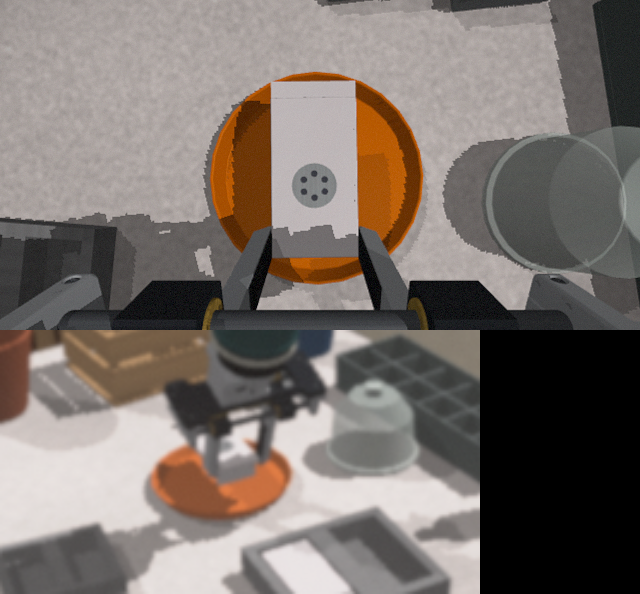

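The cover (u 271–357, v 81–257) sits centred over the saucer circle and hasn't slipped in the hand. Lower it and release.

```bash
python3 - <<'E'
from h import *
np.set_printoptions(precision=4,suppress=True)
R=tilted(18.2); p=S0-.055*ax
robot.move_linear([*p,.045],.06,R)
h=robot.move_linear([*p,.0375],.02,R,threshold=10); s=robot.get_state(); print(h,s["ee_pos"],s["force"],s["opening"])
robot.pause(.2); robot.gripper_to(.074); robot.pause(.3)
print(robot.get_state()["force"])
robot.move_linear(np.r_[p,.0375]-R[:,2]*.09,.12); robot.pause(.1)
grab("wrist","w5"); s=robot.get_state(); print(s["time"],s["ee_pos"])
im=cv2.imread("pics/w5.png"); c=robot.camera_info("wrist"); hs=cv2.cvtColor(im,cv2.COLOR_BGR2HSV)
o=(hs[...,0]<16)&(hs[...,1]>150)&(hs[...,2]>60)
for m,st,ce in blobs(o,3000):
    w=ray(c,cv2.convexHull(np.argwhere(m)[:,::-1].astype(np.int32)).reshape(-1,2),.015)[:,:2].astype(np.float32); print("saucer",st,cv2.minEnclosingCircle(w))
pred=lambda x,y,z: proj(c,[[*(S0+x*ax+y*ay),z]])[0]
for q in [(-.06,-.029,.032),(-.06,.029,.032),(.06,-.029,.029),(.06,.029,.029),(-.012,0,.032)]: print("pred level",q,pred(*q))
E
```

```text
True [0.5324 0.211  0.039 ] [-0.8625 -0.5904  4.7055] 0.057681449254949765
[ 0.4582 -0.141  -0.6128]
17.9417 [0.5282 0.1831 0.1222]
saucer [  230    69   174   173 16076] ((0.5415498614311218, 0.26381155848503113), 0.08968467265367508)
pred level (-0.06, -0.029, 0.032) [344.1531 211.5358]
pred level (-0.06, 0.029, 0.032) [283.9126 211.5656]
pred level (0.06, -0.029, 0.029) [343.4239  89.5454]
pred level (0.06, 0.029, 0.029) [284.5561  89.5645]
pred level (-0.012, 0, 0.032) [314.0137 161.886 ]
```

View pics/w5.png

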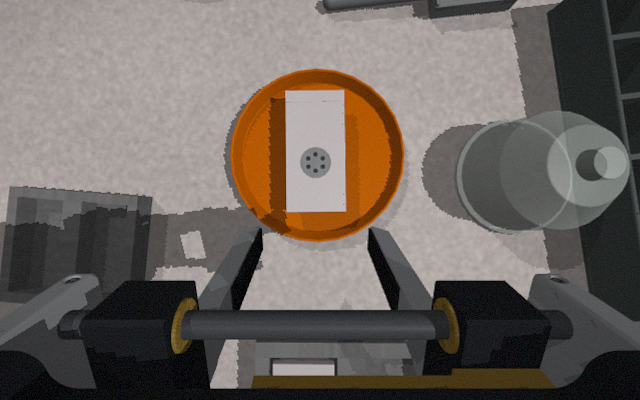

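The cover lies level: corners and vent match the level prediction within about 1 px. The saucer centre is (0.5415,0.264), so offset is about 3 mm. Now the wick.

```bash
python3 - <<'E'
from h import *
np.set_printoptions(precision=4,suppress=True)
s=robot.get_state(); robot.move_linear(s["ee_pos"]+[0,0,.08],.2)
for k in (90,-90):
    print(k,robot.ik([.559,-.302,.17],down(YAW+np.radians(k))),robot.ik([*cov(0),.055],down(YAW+np.radians(k))))
k=min((90,-90),key=lambda k: 9 if robot.ik([.559,-.302,.17],down(YAW+np.radians(k))) is None else abs(robot.ik([.559,-.302,.17],down(YAW+np.radians(k)))[6]))
print(k); robot.move_ptp([.559,-.302,.17],down(YAW+np.radians(k)))
grab("wrist","w6"); print(robot.get_state()["time"])
c=robot.camera_info("wrist"); print(proj(c,[[.559,-.302,.062],[.559,-.302,.004]]))
E
```

```text
90 [ 0.1142  0.5241  0.4585  1.6502 -0.2615  1.0287  2.1004] [-0.3064  0.582   0.3402  1.8479 -0.2704  0.7569  1.625 ]
-90 [-0.2405  0.7261  1.0414  1.6616 -0.6761  1.1573 -0.7183] [-0.6565  0.7324  0.8394  1.8591 -0.7041  0.8769 -1.1634]
-90
20.3167
[[316.1331 202.3147]
 [315.9538 187.8625]]
```

View pics/w6.png

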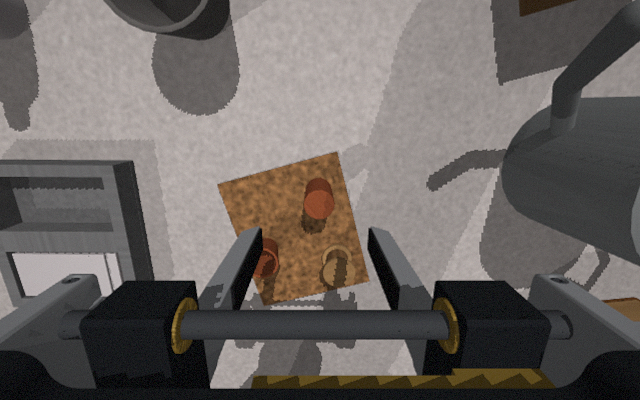

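```bash
python3 - <<'E'
from h import *
np.set_printoptions(precision=4,suppress=True)
im=cv2.imread("pics/w6.png"); c=robot.camera_info("wrist"); h=cv2.cvtColor(im,cv2.COLOR_BGR2HSV)
m=(h[...,0]<11)&(h[...,1]>125)&(h[...,2]>85); s=np.zeros_like(m); s[170:235,290:350]=1
for b,st,ce in blobs(m&s,80): print(st,ce)
b,st,ce=max(blobs(m&s,80),key=lambda q:q[1][4]); k=np.argwhere(b)[:,::-1]
# top disc: bottom edge and widest columns
r=16*c["fx"]/1000/( (cv2.Rodrigues(c["rvec"])[0]@np.array([.559,-.302,.062])+c["tvec"])[2]); u=(st[0]+st[0]+st[2]-1)/2
uv=(u,k[:,1].max()-r*.97+.5); w=ray(c,uv,.062)[0]; print(r,uv,w, "eyeball",ray(c,(319.5,205),.062))
if np.linalg.norm(w[:2]-ray(c,(319.5,205),.062)[0][:2])<.004:
    R=down(YAW-np.pi/2); p=w[:2]
    robot.move_linear([*p,.1],.15,R); print(robot.move_linear([*p,.047],.06,R,threshold=6))
    robot.gripper_to(.015); s=robot.get_state(); print("open",s["opening"],s["force"])
    robot.move_linear([*p,.17],.12); s=robot.get_state(); print(s["opening"],s["force"],s["time"])
    robot.move_ptp([*cov(0),.13],R); robot.pause(.1)
    grab("wrist","w7"); print(robot.get_state()["opening"],robot.get_state()["time"])
E
```

```text
[304 178  31  41 941] [318.5994 199.1307]
15.851446092991681 (np.float64(319.0), np.float64(203.12409728979807)) [ 0.5578 -0.3048  0.062 ] eyeball [[ 0.5557 -0.305   0.062 ]]
False
open 0.03135002608535767 [0.0279 0.2368 0.0978]
0.03127218399803401 [-0.305   0.6292 -0.8326] 23.875
0.031313575149363886 25.1917
```

View pics/w7.png

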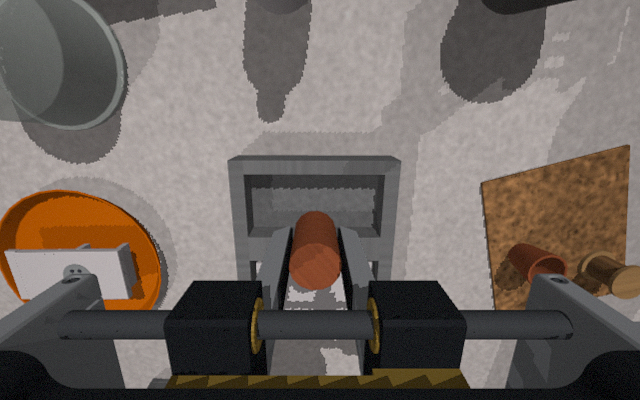

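The wick is held upright (313,250) over the compartment, and the cover is still in the saucer. Lower it.

```bash
python3 - <<'E'
from h import *
np.set_printoptions(precision=4,suppress=True)
R=down(YAW-np.pi/2); p=cov(0)
robot.move_linear([*p,.06],.1,R)
h=robot.move_linear([*p,.049],.02,R,threshold=5); s=robot.get_state(); print(h,s["ee_pos"],s["force"],s["opening"])
robot.pause(.2); robot.gripper_to(.06); robot.pause(.3); print(robot.get_state()["force"])
robot.move_linear([*p,.2],.15); robot.pause(.2)
grab("wrist","w8"); grab("top","t8"); print(robot.get_state()["time"])
c=robot.camera_info("wrist"); print("wick pred top/foot",proj(c,[[*p,.066],[*p,.008]]))
b=cv2.imread("pics/t8.png")[150:260,200:480]
cv2.imwrite("pics/c8.png",np.vstack([cv2.imread("pics/w8.png")[:330],cv2.resize(b,None,fx=640/280,fy=640/280)]))
E
```

```text
True [ 0.5851 -0.0042  0.0508] [-0.5022  0.5999  6.5809] 0.031555687753715755
[ 0.2275 -0.0814 -0.2277]
29.1
wick pred top/foot [[314.8507 194.6919]
 [314.8312 182.337 ]]
```

View pics/c8.png

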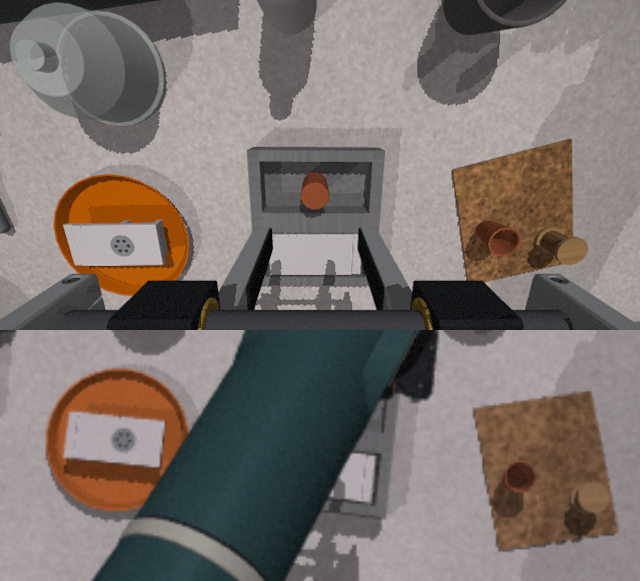

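The wick stands upright in the uncovered compartment, with its top at (315,193) against a prediction of (315,195). The cover is level in the saucer, the plain cover is shut, and the other things I can see are undisturbed. I'll hand it in.

```bash
python3 -c "
from rig import robot
robot.sign_off(); print(robot.get_state()['time'])"
```

```text
the job is handed in; nothing more can be done
the job is handed in; nothing more can be done
```

The job is done and handed in at about 29 s of the 69 s allowed; no verdict was reported. I pressed the step and the vented cover tipped. I took it by its raised end, levelled it with the wrist, and lowered it ribs down into the saucer before letting go. I then lowered the wick into the open compartment while holding it, and released it there.

What the last checks showed:
- **Vented cover:** when I let go, it lay level in the saucer, matching the predicted level position within about 1 pixel. It was about 3 mm from the saucer's centre, and the last picture shows it unchanged.
- **Wick:** it stands upright on the compartment floor, within about 2 pixels of the predicted position. It touched down at the expected height, to within 1 mm.
- **Everything else:** the plain cover looks shut, and the thumb pot and spool are in place. The pot, dome and bottle were only partly in the final view, and I did not check the scoop at the end; I know of nothing touching any of them.

None of the checks failed. The measurements of the saucer's centre differed by up to about 7 mm, so I aimed between the top and side camera values.

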